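# Nudge a ball bearing into its seat in a gearbox cover and swing the keeper over it

### The job

Fit the loose ball bearing to the gearbox cover by pushing alone: with the fingertips, gently slide it across the machined face until it drops into the empty seat, and see that it is fully home, level and no higher than the face. Then push the brass thumb pin of that seat's keeper round until the keeper lies over the bearing's edge against its stop, like the one beside it. Do not grip or lift the bearing or the keeper, and leave everything else where it is.

Things in the scene. Friction and masses are not known exactly. Their poses are not given: they have to be found in the camera images.
- bearing_mid (a point): Centre (half-way up) of the loose ball bearing: a flat steel disc, 42 mm across, 12 mm thick, about 0.09 kg, black seals, a blue dust plug filling its bore (solid for the fingers). Lies flat on the cover's face and slides freely. Its z axis is the disc's axis. This point is 6 mm above the face at the start, 6.5 mm below the face when fully home.
- cover: Gearbox cover: a heavy blue-green casting that does not move, origin under its middle on the bench. Its bright flat face, 154 (x) x 184 (y) mm, is 26 mm above the bench. z up. The empty seat is at x +10, y -38 mm. A second seat at x +10, y +46 mm already holds a fixed, flush bearing with its keeper closed over it.
- seat (a point): Centre of the mouth of the empty seat, level with the cover's face; axes as the cover's. The seat is a round flat-bottomed counterbore, 44 mm across, 12.5 mm deep. A bearing that hangs tilted on the rim drops in when pushed on or pressed lightly from above (about 5 N).
- keeper_pivot (a point): Pivot of the empty seat's keeper, level with the face, 49 mm from the seat's centre along the cover's +x. A black screw head, 9.6 mm across, stands here 9 mm above the face.
- thumb_pin (a point): Middle of the upright brass thumb pin near the keeper's free end: 10 mm across, 28 mm from the pivot, rising from 5 to 21 mm above the face; this point is 13 mm above the face. The keeper is a flat steel tab 14 mm wide, 33 mm from pivot to tip, 2 to 5 mm above the face: it passes over a seated bearing, but strikes one that is not home.
- keeper (a joint): Angle of the keeper (rad). 0: closed, pointing from its pivot at the seat's centre, against its stop. Grows as it swings aside, clockwise seen from above, towards the cover's +y (the other seat), up to 2.0. It stays where it is left; about 1 N on the pin moves it.
- big_nut: Rusty hexagon nut, 36 x 41 x 20 mm, lying on the cover's face near the other seat; origin in the middle of its underside. To be left alone.
- block: Brown wood block, 45 x 80 x 38 mm, lying on the bench to the left of the cover; to be left alone.
- pliers: Red-handled pliers, 171 mm long, 14 mm thick, lying on the bench in front of the cover; to be left alone.
- tape_roll: Roll of masking tape, 70 mm across and 25 mm high, flat on the bench; to be left alone.
- ratchet: Ratchet handle, 232 mm long, lying on the bench; to be left alone.
- glue: Cream glue bottle with an orange tip, 57 mm across and 175 mm tall, standing on the bench to the left of the cover; to be left alone.
- jar: Grey jar with a pale lid, 63 mm across and 76 mm tall, standing on the bench to the left of the cover; to be left alone.
Mind the look-alikes: they are no part of the job. Leave any red look-alike of the part that bears bearing_mid alone.

How it is judged (in metres and radians):
On the way, in this order (a step that is already met when the one before it is completed fails the run):
1. the bearing lies level and fully home in the empty seat, with the keeper still aside (horizontal distance between bearing_mid and seat below 0.0025 m and z of bearing_mid in the frame of seat below -0.005 m and angle between bearing_mid's own z axis and vertical below 0.06 rad and value of joint keeper above 0.3 rad), for 0.2 s.
2. the keeper is swung over the bearing's edge (value of joint keeper below 0.15 rad and horizontal distance between bearing_mid and seat below 0.0025 m and z of bearing_mid in the frame of seat below -0.005 m and angle between bearing_mid's own z axis and vertical below 0.06 rad), for 0.2 s.
At the end, for the whole second after the job is handed in: The bearing rests in the seat, its centre within 2.5 mm of the seat's centre line, at least 5 mm below the face (its top no more than 1 mm above it) and within 0.06 rad of level, and the keeper is within 0.15 rad of its closed stop over the bearing's edge (all of step 2 and linear speed of bearing below 0.02 m/s); the robot touches nothing.
It fails at once if the bearing is lifted more than 8 mm off the face (z of bearing_mid in the frame of seat above 0.014 m).
It fails at once if the bearing is gripped or pushed hard (more than 35 N between fingers and bearing) (contact force between the fingers and bearing above 35 N).
It fails at once if the keeper is gripped or forced (more than 35 N between fingers and keeper) (contact force between the fingers and keeper above 35 N).
It fails at once if the nut, wood block, pliers, tape, ratchet, glue bottle or jar is moved more than 20 mm (distance of any of big_nut, block, pliers, tape_roll, ratchet, glue, jar from where it was at the start of the episode above 0.02 m).
It also fails if it takes over 42 s, if anything falls off the work surface, if the arm or the gripper's body presses on something with over 40 N, if the wrist force passes 120 N, or if a joint passes its speed limit or range.

### The arm

A 6-joint arm with a two-finger parallel gripper is mounted at the origin on a cart in front of the work surface, level with it; the furniture and walls round the work are solid. World frame = base frame: x ahead of the robot, y to its left, z up, the work surface at z = 0. Lengths are in mm, angles in rad, forces in N, time in s.
With the tool pointing down it reaches from about 250 to 725 mm from the base axis. Payload 9.7 kg.
Tool frame: the origin (TCP) lies between the finger pads; the fingertips stand 8 mm ahead of it and the grasp point (between the pads) lies 11 mm behind it; z points along the fingers, y is the line along which they close (so a half turn about z gives the same grasp; the last joint's range is limited). The gripper opens to 85 mm and grips with 20 to 120 N. Pads are 22 mm wide; open, the fingers measure 114 mm over their backs; the gripper's body (76 mm by 85 mm) begins 54 mm behind the grasp point. The pads swing forward as they close: fully open they stand 13 mm farther back than shut.
Start: joints at [-1.32, 0.087, 0.176, 1.66, 0, 1.571], TCP at [136.496, -532.791, 239.284] pointing down, gripper open.
Joint ranges: [-3.13, 3.13], [-0.85, 1.81], [-1.15, 1.24], [-2.2, 2.28], [-1.44, 1.52], [-3.14, 3.14]. Speed limits (rad/s): [2.22, 2.22, 2.57, 3.14, 3.14, 3.14].

### API

Orientations are given as a rotation vector (axis times angle).
In Python, from plant import env, eyes gives the robot as it stands.
- The arm moves only by the tool jog_arm, never from a script. Its argument "steps" is a list that holds one entry, the list of rows, each a list of 4 numbers: the shift along the tool's x, y, z in m, then the turn about the tool's z in rad. In form: [[[dx, dy, dz, turn], ...]]. A call has 1 to 12 rows; each row shifts and turns the commanded pose from where the row before left it, along the tool's axes as they then stand; what a row does not reach is not made up. A row lasts 1/8 s, in which the tool goes at most 62.5 mm and 10.7 degrees, less where a joint would pass 70% of its speed; a pose out of reach is approached as far as the arm can. A call is refused whole if a number of a shift passes 0.0625 or a number of a turn 0.188, either way. A call with a gripper value outside its range is refused whole. "hand" is the opening in per cent of the stroke, from 0 (shut) to 100 (fully open), set as the call begins (left out, the last holds). The fingers move at their own pace and stop on an object; "grip_force" is the grip in N (left out, the last holds). Time passes only in rows, so rows that do not move let the fingers close. It gives the time, the measured TCP pose, the force, the opening and the grip force at its end, in the units of the state.
- env.state(): the state, without advancing time (a new reading comes with each control period).
- eyes.grab_frame(name): name is "side" or "top" or "wrist"; returns a dict with "color" (420x560x3 uint8, red, green, blue), "range_z" (420x560 float32, mm along the optical axis (not along the pixel's ray), 0 where there is no reading), "K" (3x3 intrinsics, pixels), "R" (3x3) and "t" (3): a world point X has camera coordinates R X + t; the wrist camera has in their place "tool_from_camera" (4x4, takes a point from camera to tool coordinates, whose origin is the TCP and whose axes are the flange's). Camera axes: x right, y down, z forward; pixel columns grow to the right and rows downward; lengths in mm; the calibration is good to about 2 mm. A picture is of the moment at which its call begins: read the wrist's pose just before it.
- env.finish_job(): hands the job in; it is judged then, once.
The state is a dict: "clock": time; "joints": joint angles; "joint_vel": joint speeds; "tau": joint torques, N m; "eef_pos": TCP position; "ee_rot": TCP orientation; "contact_force": force on the tool from outside, world axes, zero at the start; "moment": the same for the moment, N m; "finger_gap": finger opening in mm; "grasp_force": force on a finger pad.
Only numpy, scipy, OpenCV 4.12 (cv2) and the standard library are available. Lean on these libraries where they do the work, as an engineer would, in place of code of your own. Each camera call takes 0.05 s, during which the arm holds its last target. There are 200 camera calls.

## Working session

There is one attempt and no reset: what is moved stays moved. The work goes in short steps, Python scripts to look and compute and a tool call to move; the robot and the scene stay as the last step left them, time stands still between calls to the robot, and variables do not carry over. Pictures are saved under pics/ and viewed, at most 12 in all, crops included, and the job is handed in when it is done.

Besides the shell and the picture viewer there is one more tool, called after "Call:" by a JSON object that holds its "method" and its "body". jog_arm: Moves the arm, as the interface text tells. Its arguments: {"type":"object","properties":{"steps":{"type":"array","items":{"type":"array","items":{"type":"array","items":{"type":"number"}}}},"hand":{"type":"number"},"grip_force":{"type":"number"}},"required":["steps"]}

```bash
mkdir -p pics
cat > h.py <<'E'
import numpy as np, cv2
from plant import env, eyes
def save(f,n): cv2.imwrite(f'pics/{n}.png', f['color'][:,:,::-1])
def w(f,u,v,z=None):
    # pixel -> world by depth, or by intersection with plane z
    ray=np.linalg.inv(f['K'])@np.array([u,v,1.0]); R,t=f['R'],f['t']
    if z is None:
        return R.T@(ray*f['range_z'][int(v),int(u)]-t)
    o=-R.T@t; d=R.T@ray
    return o+d*(z-o[2])/d[2]
E
python3 - <<'E'
from h import *
import pickle
f=eyes.grab_frame('top'); save(f,'top0'); pickle.dump(f,open('top0.pkl','wb'))
s=env.state(); print(s['clock'],s['eef_pos'],s['ee_rot'],s['finger_gap']); print(f['K'],f['R'],f['t'])
E
```

```text
0.05 [ 136.44545456 -532.5791295   238.57471512] [-3.11559191e+00 -3.92752583e-01  2.91130116e-04] 85.27465280620154
[[379.16669215   0.         277.83618249]
 [  0.         379.16669215 215.4884829 ]
 [  0.           0.           1.        ]] [[ 0.10093857 -0.99487273  0.00629769]
 [-0.96511723 -0.09945274 -0.24219391]
 [ 0.24157843  0.01836869 -0.97020743]] [200.15944602 533.38501096 824.34711554]
```

View pics/top0.png

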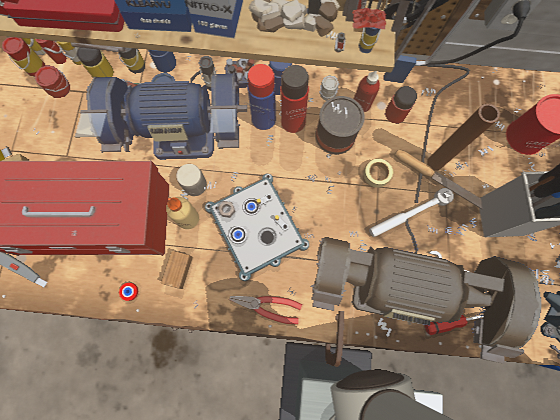

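Run:
```python
from h import *
import pickle
f=pickle.load(open('top0.pkl','rb'))
c=f['color'][165:290,190:320,::-1]
cv2.imwrite('pics/crop0.png',cv2.resize(c,None,fx=4.6,fy=4.6,interpolation=cv2.INTER_CUBIC))
for n,u,v in [('brg',237.5,234.5),('seat',267,237),('brg2',251,206)]: print(n,w(f,u,v,26),w(f,u,v))
```

```text
brg [462.78859305 346.39420313  26.        ] [460.28950866 344.76122661  39.46485461]
seat [463.96541808 274.74943446  26.        ] [466.57145239 275.33256886  12.05695291]
brg2 [537.15930065 322.35884265  26.        ] [536.23843704 322.03381179  29.4350587 ]
```

View pics/crop0.png

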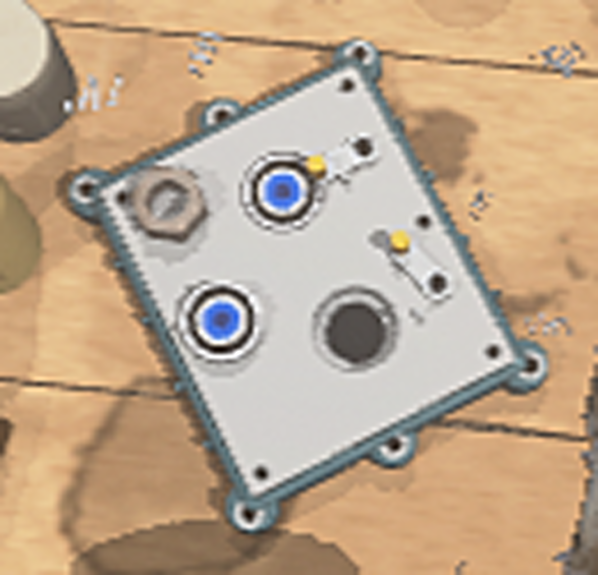

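Run:
```python
from h import *
import pickle
f=pickle.load(open('top0.pkl','rb'))
for n,x,y,z in [('seat',356,328,26),('seat2',282,190,26),('brg',221,320,38),('piv',437,284,35),('pin',400,240,47),('nut',168,203,46),('pin2',316,163,47)]:
    print(n,w(f,190+(x+.5)/4.6-.5,165+(y+.5)/4.6-.5,z).round(1))
```

```text
seat [466.6 275.   26. ]
seat2 [537.4 322.6  26. ]
brg [461.4 344.7  38. ]
piv [492.6 235.   35. ]
pin [511.2 256.4  47. ]
nut [518.9 379.1  46. ]
pin2 [548.2 304.6  47. ]
```

Run:
```python
from h import *
import pickle
f=pickle.load(open('top0.pkl','rb'))
g=eyes.grab_frame('side'); save(g,'side0')
def cloud(f):
    v,u=np.mgrid[:420,:560]; z=f['range_z'].astype(float)
    p=np.linalg.inv(f['K'])@np.stack([u.ravel(),v.ravel(),np.ones(u.size)])*z.ravel()
    return ((f['R'].T@(p-f['t'][:,None])).T)[z.ravel()>0]
P=np.vstack([cloud(f)])
X=np.arange(100,750,50);Y=np.arange(500,-650,-50)
print('y\\x',*X)
for y in Y:
    r=[]
    for x in X:
        m=(P[:,0]>=x)&(P[:,0]<x+50)&(P[:,1]>=y)&(P[:,1]<y+50); r.append(int(P[m,2].max()) if m.any() else -1)
    print(y,*r)
G=P[(P[:,2]>60)&(P[:,1]>360)&(P[:,1]<500)&(P[:,0]>400)&(P[:,0]<620)]
for z in (60,80,100,120,140,160):
    q=G[(G[:,2]>z)&(G[:,2]<z+20)]; print(z,len(q),q.min(0).round() if len(q) else '',q.max(0).round() if len(q) else '')
```

```text
y\x 100 150 200 250 300 350 400 450 500 550 600 650 700
500 -820 -821 2 2 41 158 159 159 158 160 178 202 204
450 -820 -822 1 3 41 42 41 175 148 80 171 200 203
400 -815 -822 1 9 2 2 2 26 29 77 239 232 218
350 -816 -821 1 2 2 3 41 41 50 28 240 234 221
300 -819 -821 1 13 16 28 40 42 49 47 27 3 146
250 -821 -817 2 15 18 28 30 30 49 37 28 4 13
200 -816 -819 2 14 27 22 30 37 33 23 3 3 4
150 2 -4 1 13 188 208 205 163 2 3 11 3 110
100 205 210 2 2 191 208 204 160 2 12 14 9 110
50 286 376 35 35 195 209 205 12 11 3 4 3 110
0 -290 416 199 3 208 218 214 21 29 3 28 30 3
-50 -376 239 189 180 214 217 209 2 27 24 27 30 29
-100 1 -2 1 185 213 218 209 37 25 24 13 28 28
-150 3 1 2 30 206 209 203 10 11 27 34 262 261
-200 2 -7 144 215 237 238 225 6 18 25 38 262 262
-250 -815 -820 144 217 237 238 225 2 18 190 191 10 18
-300 -820 -823 -1 -1 0 -1 -1 2 229 277 250 11 16
-350 -823 -821 2 0 -1 -1 -1 1 192 179 149 3 3
-400 -821 -820 2 38 79 85 22 16 132 142 -1 0 3
-450 -822 -817 0 32 38 40 39 18 13 1 -1 -1 4
-500 -821 -823 -51 -1 -1 -1 -1 -1 0 0 -1 -1 1
-550 -819 -820 -1 -1 -1 -1 -1 -1 -1 -1 -1 -1 -1
-600 -816 -822 -1 -1 -1 -1 -1 -1 -1 -1 -1 -1 -1
60 544 [467. 447.  60.] [613. 500.  80.]
80 80 [468. 451.  80.] [584. 497. 100.]
100 274 [469. 452. 100.] [521. 500. 120.]
120 55 [481. 465. 120.] [507. 493. 140.]
140 98 [482. 466. 140.] [508. 492. 160.]
160 20 [491. 474. 161.] [499. 481. 176.]
```

View pics/side0.png

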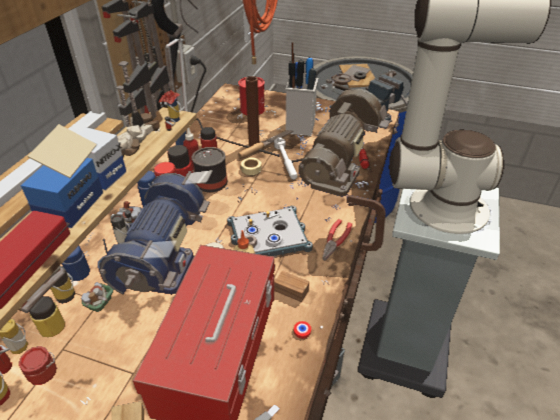

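Call:
{"method": "jog_arm", "body": {"steps": [[[0,0,-0.021,-0.1744],[0,0,-0.021,-0.1744],[0,0,-0.021,-0.1744],[0,0,-0.021,-0.1744],[0,0,-0.021,-0.1744],[0,0,-0.021,-0.1744],[0,0,-0.021,-0.1744],[0,0,-0.021,-0.1744]]], "hand": 24, "grip_force": 20}}

```text
clock: 1.1
eef_pos: [136.5, -532.7, 407.6]
ee_rot: [-2.129, -2.309, -0.001]
contact_force: [-0.5, 0.8, -0.2]
finger_gap: 20.5
grasp_force: 0.0
```

Call:
{"method": "jog_arm", "body": {"steps": [[[0.0218,0.0458,0,0],[0.0218,0.0458,0,0],[0.0218,0.0458,0,0],[0.0218,0.0458,0,0],[0.0218,0.0458,0,0],[0.0218,0.0458,0,0],[0.055,0.0263,0,0],[0.055,0.0263,0,0],[0.055,0.0263,0,0],[0.055,0.0263,0,0],[0.055,0.0263,0,0],[0.055,0.0263,0,0]]]}}

```text
clock: 2.6
eef_pos: [533.6, -38.8, 407.1]
ee_rot: [-2.136, -2.303, 0.0]
contact_force: [0.6, -0.8, -0.4]
finger_gap: 20.8
grasp_force: 0.0
```

Call:
{"method": "jog_arm", "body": {"steps": [[[0.0535,-0.0045,0,0],[0.0535,-0.0045,0,0],[0.0535,-0.0045,0,0],[0.0535,-0.0045,0.03,0],[0.0535,-0.0045,0.03,0],[0.0535,-0.0045,0.03,0],[0.0535,-0.0045,0.03,0],[0.0535,-0.0045,0.03,0],[0,0,0,0],[0,0,0,0]]]}}

```text
clock: 3.85
eef_pos: [465.1, 383.1, 257.3]
ee_rot: [2.136, 2.304, -0.001]
contact_force: [0.2, 0.6, -0.3]
finger_gap: 20.5
grasp_force: 0.0
```

```bash
cat >> h.py <<'E'
from scipy.spatial.transform import Rotation as Ro
def wrist():
    s=env.state(); f=eyes.grab_frame('wrist')
    T=np.eye(4); T[:3,:3]=Ro.from_rotvec(s['ee_rot']).as_matrix(); T[:3,3]=s['eef_pos']
    M=T@f['tool_from_camera']; f['R']=M[:3,:3].T; f['t']=-M[:3,:3].T@M[:3,3]
    return s,f
E
python3 - <<'E'
from h import *
import pickle
s,f=wrist(); save(f,'w1'); pickle.dump(f,open('w1.pkl','wb')); print(s['clock'],s['eef_pos'],s['ee_rot'],f['tool_from_camera'].round(2))
E
```

```text
3.85 [465.08107976 383.09211079 257.27953393] [ 2.13561444e+00  2.30385455e+00 -1.13267176e-03] [[   0.     -0.96   -0.28   71.65]
 [   1.      0.      0.     -0.75]
 [  -0.     -0.28    0.96 -134.25]
 [   0.      0.      0.      1.  ]]
```

View pics/w1.png

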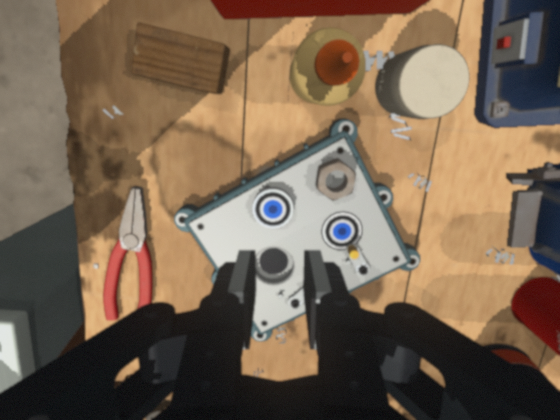

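Run:
```python
from h import *
import pickle
f=pickle.load(open('w1.pkl','rb'))
for n,x,y,z in [('seat',274.5,262.5,26),('seat2',342,231,26),('brg',272.5,208.5,38),('pin',354,254,47),('nut',336,180,46),('glue',337,62,150)]: print(n,w(f,x,y,z).round(1))
print(env.state()['joints'].round(3))
```

```text
seat [467.4 278.7  26. ]
seat2 [536.6 321.   26. ]
brg [460.7 344.1  38. ]
pin [547.5 304.6  47. ]
nut [519.9 380.1  46. ]
glue [493.2 476.9 150. ]
[ 0.688  0.226  0.369  1.714 -0.     2.184]
```

Call:
{"method": "jog_arm", "body": {"steps": [[[0,0,0,-0.1848],[0,0,0,-0.1848],[0,0,0,-0.1848],[0,0,0,-0.1848],[0,0,0,-0.1848],[0,0,0,-0.1848],[0,0,0,-0.1848],[0,0,0,-0.1848],[0,0,0,-0.1848],[0,0,0,-0.1848]]]}}

```text
clock: 5.15
eef_pos: [466.1, 382.0, 258.8]
ee_rot: [-0.557, 3.09, 0.001]
contact_force: [-0.5, 0.0, -0.2]
finger_gap: 20.4
grasp_force: 0.0
```

Call:
{"method": "jog_arm", "body": {"steps": [[[0,0,0.015,-0.1848],[0,0,0.018,-0.1848],[0,0,0.018,-0.1848],[0,0,0.018,-0.1848],[0,0,0.018,-0.1848],[0,0,0.018,-0.1848],[0,0,0.018,-0.1848],[0,0,0,0]]]}}

```text
clock: 6.15
eef_pos: [465.6, 382.0, 134.3]
ee_rot: [2.3, -2.139, 0.0]
contact_force: [0.1, 0.2, 0.8]
finger_gap: 20.8
grasp_force: 0.0
```

Run:
```python
from h import *
import pickle
s,f=wrist(); save(f,'w2'); pickle.dump(f,open('w2.pkl','wb')); print(s['clock'],s['eef_pos'],s['ee_rot'],s['joints'].round(2))
```

```text
6.15 [465.56772767 381.95092476 134.27464165] [ 2.29968293e+00 -2.13942884e+00  1.73312454e-05] [ 0.69  0.2   0.1   1.47 -0.   -0.96]
```

View pics/w2.png

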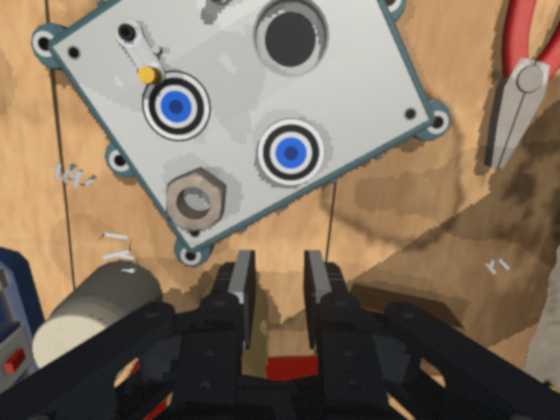

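Run:
```python
from h import *
import pickle
f=pickle.load(open('w2.pkl','rb'))
for n,x,y,z in [('seat',291,37.5,26),('seat2',176.5,106.5,26),('brg',291.5,152.5,38),('pin2',149,75,47),('nut',195,199,46)]: print(n,w(f,x,y,z).round(1))
for u,v in [(250,254),(243,254),(238,256),(250,258),(250,265),(310,254),(316,254),(310,260)]:
    d=f['range_z'][v,u]; c=np.linalg.inv(f['K'])@[u,v,1]*d
    print(u,v,d,(f['tool_from_camera']@np.r_[c,1])[:3].round(1))
```

```text
seat [465.5 275.5  26. ]
seat2 [535.5 321.4  26. ]
brg [459.9 343.8  38. ]
pin2 [545.4 304.1  47. ]
nut [518.8 376.4  46. ]
250 254 147.30461 [ 10.8 -11.1   1.3]
243 254 146.26805 [ 11.2 -13.8   0.3]
238 256 144.84601 [ 11.  -15.7  -1.2]
250 258 143.3483 [ 10.9 -10.8  -2.8]
250 265 137.89995 [ 10.7 -10.4  -8.5]
310 254 146.44267 [11.2 13.   0.5]
316 254 146.72902 [11.  15.4  0.8]
310 260 140.67937 [11.3 12.5 -5.4]
```

Call:
{"method": "jog_arm", "body": {"steps": [[[0,0.008,0.02,0],[0,0,0.03,0],[0,0,0.03,0],[0,0,0.0195,0],[0,0,0,0],[0,0,0,0]]]}}

```text
clock: 6.95
eef_pos: [457.8, 382.9, 35.8]
ee_rot: [-2.301, 2.137, -0.0]
contact_force: [-0.5, -0.3, 0.2]
finger_gap: 20.4
grasp_force: 0.0
```

Run:
```python
from h import *
import pickle
s,f=wrist(); save(f,'w3'); pickle.dump(f,open('w3.pkl','wb')); print(s['clock'],s['eef_pos'],s['contact_force'].round(2))
```

```text
6.95 [457.80035449 382.90721061  35.81309731] [-0.48 -0.26  0.23]
```

View pics/w3.png

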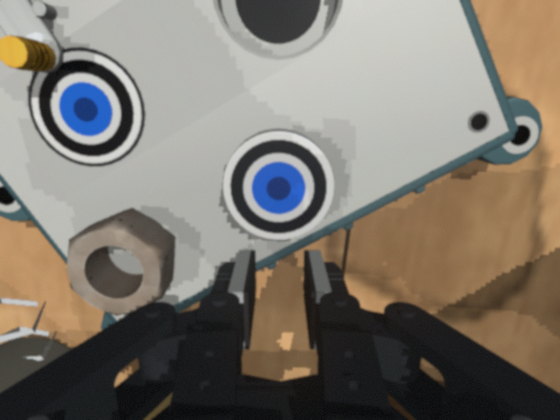

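Call:
{"method": "jog_arm", "body": {"steps": [[[0.005,0,0,0],[0.004,0,0,0],[0.004,0,0,0],[0.005,0,0,0],[0.005,0,0,0],[0.005,0,0,0],[0.005,0,0,0],[0.005,0,0,0],[0.005,0,0,0],[0.005,0,0,0],[0,0,0,0]]]}}

```text
clock: 8.38
eef_pos: [460.8, 334.3, 34.7]
ee_rot: [2.303, -2.137, 0.0]
contact_force: [-0.4, -0.6, 0.5]
finger_gap: 20.6
grasp_force: 0.0
```

Run:
```python
from h import *
import pickle
s,f=wrist(); save(f,'w4'); pickle.dump(f,open('w4.pkl','wb')); print(s['clock'],s['eef_pos'],s['contact_force'].round(2))
```

```text
8.375 [460.84209068 334.30949489  34.69355301] [-0.38 -0.58  0.49]
```

View pics/w4.png

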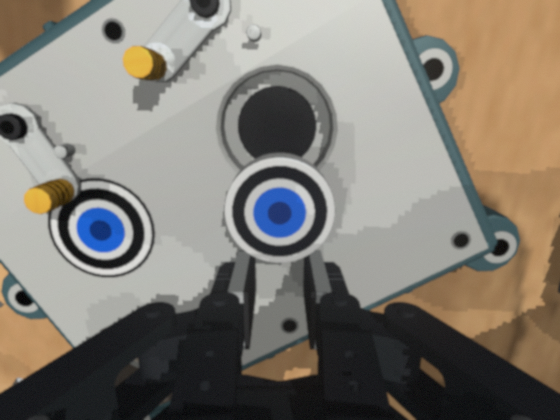

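Run:
```python
from h import *
import pickle
f=pickle.load(open('w4.pkl','rb'))
for n,x,y,z in [('seat',277,124,26),('brg',279,210,38),('piv',205,3,35),('pin',143,62,47),('seat2',101,229,26)]: print(n,w(f,x,y,z).round(1))
```

```text
seat [465.7 272.9  26. ]
brg [462.6 303.5  38. ]
piv [492.2 235.1  35. ]
pin [508.8 255.6  47. ]
seat2 [535.6 321.2  26. ]
```

Call:
{"method": "jog_arm", "body": {"steps": [[[0.003,-0.0002,0,0],[0.003,-0.0002,0,0],[0.003,-0.0002,0,0],[0.003,-0.0002,0,0],[0.003,-0.0002,0,0],[0.003,0,0,0],[0.003,0,0,0],[0.003,0,0,0],[0.003,0,0,0],[0,0,0,0]]]}}

```text
clock: 9.68
eef_pos: [463.8, 307.7, 34.8]
ee_rot: [2.303, -2.137, 0.0]
contact_force: [-0.6, 0.3, 0.0]
finger_gap: 20.2
grasp_force: 0.0
```

Run:
```python
from h import *
import pickle
s,f=wrist(); save(f,'w5'); pickle.dump(f,open('w5.pkl','wb')); print(s['clock'],s['eef_pos'],s['contact_force'].round(2))
```

```text
9.675 [463.84454773 307.66544301  34.7596649 ] [-0.6   0.25  0.02]
```

View pics/w5.png

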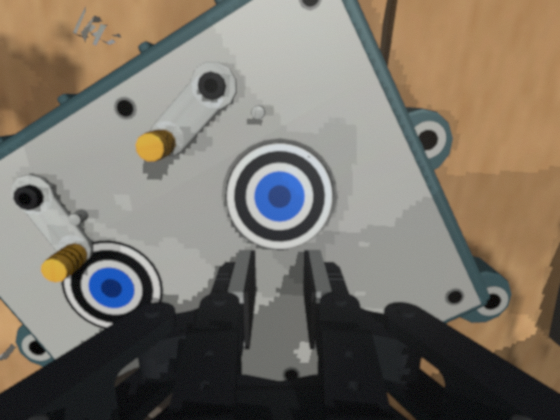

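```bash
cat >> h.py <<'E'
def plane(f,c,r0,r1):
    P=[]
    for v in range(max(0,int(c[1]-r1)),int(c[1]+r1)+1):
        for u in range(max(0,int(c[0]-r1)),int(c[0]+r1)+1):
            if r0<=np.hypot(u-c[0],v-c[1])<=r1 and f['range_z'][v,u]>0: P.append(w(f,u,v))
    P=np.array(P); m=P.mean(0); k=np.linalg.lstsq(np.c_[P[:,:2]-m[:2],np.ones(len(P))],P[:,2],rcond=None)[0]
    return m.round(1),k.round(4),np.std(P[:,2]).round(2)
E
python3 - <<'E'
from h import *
import pickle
f=pickle.load(open('w5.pkl','rb'))
print('brg',plane(f,(279,195),0,44)); print('face',plane(f,(390,150),0,20),plane(f,(200,200),0,12)); print('seat2',plane(f,(111,288),0,30))
for n,x,y,z in [('brg',279,195,26),('seat2',111,288,26),('piv',211,85,35),('pin',151,145,47)]: print(n,w(f,x,y,z).round(1))
E
```

```text
brg (array([465.9, 273.4,  29.6]), array([-1.64000e-02,  2.22900e-01,  2.95592e+01]), np.float64(2.01))
face (array([423.7, 252.9,  25.7]), array([3.5300e-02, 1.3700e-02, 2.5656e+01]), np.float64(0.8)) (array([497.7, 278.9,  25.7]), array([-3.05000e-02, -1.67000e-02,  2.57273e+01]), np.float64(0.57))
seat2 (array([535.7, 321.7,  26.6]), array([-1.20000e-03, -7.10000e-03,  2.66426e+01]), np.float64(0.59))
brg [465.8 274.3  26. ]
seat2 [536.  321.9  26. ]
piv [492.6 234.   35. ]
pin [509.9 254.7  47. ]
```

Call:
{"method": "jog_arm", "body": {"steps": [[[0,0,-0.004,0],[0,0,-0.004,0],[0.004,0,0,0],[0.004,0,0,0],[0.004,0,0,0],[0,0,0.002,0],[0,0,0.0015,0],[0,0,0.0015,0],[0,0,0.001,0],[0,0,0,0]]]}}

```text
clock: 10.98
eef_pos: [464.7, 296.0, 36.7]
ee_rot: [2.303, -2.136, -0.0]
contact_force: [-0.5, -0.3, 0.1]
finger_gap: 20.3
grasp_force: 0.0
```

Run:
```python
from h import *
s,f=wrist(); print(s['clock'],s['eef_pos'],s['contact_force'].round(2))
# bearing sits at about tool-fixed place: project seat centre
p=f['K']@(f['R']@np.array([466,274.5,26])+f['t']); c=p[:2]/p[2]; print(c)
print(plane(f,c,0,30), plane(f,c+np.array([110,-40]),0,15))
```

```text
10.975 [464.66805282 296.04718618  36.66002877] [-0.49 -0.33  0.08]
[278.36088616 221.03998059]
(array([466. , 274.7,  25.7]), array([-2.1000e-03,  4.1000e-03,  2.5668e+01]), np.float64(0.62)) (array([422.6, 254.1,  25.6]), array([ 8.00000e-03, -7.10000e-03,  2.56166e+01]), np.float64(0.61))
```

Call:
{"method": "jog_arm", "body": {"steps": [[[0,0,-0.025,0],[0,0,-0.028,0],[0.021,-0.035,0,0],[0.021,-0.035,0,0],[0,0,0,0],[0,0,0,0]]], "hand": 0}}

```text
clock: 11.78
eef_pos: [537.4, 259.4, 89.6]
ee_rot: [2.303, -2.136, -0.001]
contact_force: [-0.1, 0.5, -0.3]
finger_gap: 0.0
grasp_force: 0.0
```

Run:
```python
from h import *
s,f=wrist(); save(f,'w6'); print(s['clock'],s['eef_pos'],s['contact_force'].round(2),s['finger_gap'])
for n,X in [('pinest',(509.5,255.5,47)),('piv',(492.8,234.6,35)),('tip',(s['eef_pos'][0],s['eef_pos'][1],s['eef_pos'][2]-8)),('seat',(466,274.7,25.5))]:
    p=f['K']@(f['R']@np.array(X)+f['t']); print(n,(p[:2]/p[2]).round(1))
```

```text
11.775 [537.37159946 259.38523345  89.59032796] [-0.11  0.49 -0.28] 0.028257255013546076
pinest [332.1 236.9]
piv [364.5 194.4]
tip [277.7 270.6]
seat [396.3 258.8]
```

View pics/w6.png

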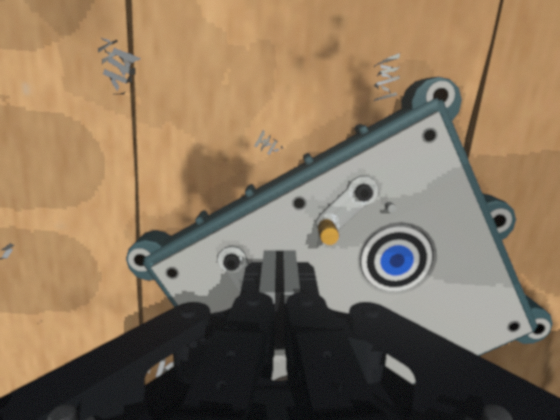

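Call:
{"method": "jog_arm", "body": {"steps": [[[0,0,0.024,0],[0,0.0,0.0225,0],[0,0,0,0],[0,0.003,0,0],[0,0.003,0,0],[0,0.004,0,0],[0,0.004,0,0],[0,0.004,0,0],[0,0.004,0,0],[0,0.004,0,0],[0,0.004,0,0],[0,0,0,0]]]}}

```text
clock: 13.32
eef_pos: [507.2, 256.8, 43.1]
ee_rot: [2.303, -2.136, -0.0]
contact_force: [0.7, 0.1, 0.1]
finger_gap: 0.1
grasp_force: 0.3
```

Run:
```python
from h import *
s,f=wrist(); save(f,'w7'); print(s['clock'],s['eef_pos'],s['contact_force'].round(2))
for n,X in [('pinold',(509.5,255.5,47)),('pinclosed',(477.3,257.9,47)),('piv',(492.8,234.6,35)),('seat',(466,274.7,25.5))]:
    p=f['K']@(f['R']@np.array(X)+f['t']); print(n,(p[:2]/p[2]).round(1))
```

```text
13.325 [507.23286918 256.84266756  43.05585404] [0.69 0.1  0.07]
pinold [272.1 281. ]
pinclosed [351.9 291.9]
piv [316.5 224.3]
seat [362.3 301.7]
```

View pics/w7.png

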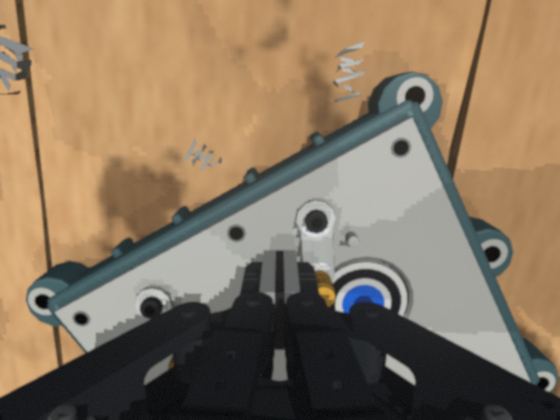

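Call:
{"method": "jog_arm", "body": {"steps": [[[0,0.003,0,0],[0,0.003,0,0],[0,0.003,0,0],[0,0.002,0,0],[0,0.001,0,0],[0,0,0,0]]]}}

```text
clock: 14.12
eef_pos: [495.8, 256.2, 43.3]
ee_rot: [-2.303, 2.136, 0.0]
contact_force: [1.1, -0.9, -0.5]
finger_gap: -0.5
grasp_force: 0.7
```

Call:
{"method": "jog_arm", "body": {"steps": [[[0,0.001,0,0],[0,0.001,0,0],[0,0,0,0]]]}}

```text
clock: 14.5
eef_pos: [494.9, 256.2, 43.7]
ee_rot: [-2.302, 2.135, -0.002]
contact_force: [5.6, -2.0, -0.7]
finger_gap: -0.1
grasp_force: 2.9
```

Call:
{"method": "jog_arm", "body": {"steps": [[[0,0.001,0,0],[0,0,0,0],[0,-0.005,0,0],[0,-0.01,0,0],[0,0,-0.04,0],[0,0,-0.04,0],[-0.025,-0.03,-0.02,0],[-0.025,-0.03,0,0],[0,0,0,0],[0,0,0,0]]]}}

```text
clock: 15.75
eef_pos: [563.6, 311.3, 142.5]
ee_rot: [2.302, -2.135, -0.001]
contact_force: [-0.5, 0.8, -0.6]
finger_gap: 0.3
grasp_force: 0.0
```

Run:
```python
from h import *
s,f=wrist(); g=eyes.grab_frame('top'); print(s['clock'],s['eef_pos'],s['contact_force'].round(2))
px=[]
for n,X in [('pinclosed',(477.3,257.9,47)),('piv',(492.8,234.6,35)),('seat',(466,274.7,25.5))]:
    p=f['K']@(f['R']@np.array(X)+f['t']); px.append(p[:2]/p[2]); print(n,px[-1].round(1))
print(plane(f,px[2],0,12),plane(f,px[2]+[60,0],0,8))
u,v=px[2].astype(int); x0=min(max(u-130,0),300);y0=min(max(v-110,0),210)
cv2.imwrite('pics/w8.png',cv2.resize(f['color'][y0:y0+210,x0:x0+260,::-1],None,fx=2.5,fy=2.5)); print(x0,y0)
```

```text
15.75 [563.59047414 311.29200677 142.53976819] [-0.46  0.75 -0.6 ]
pinclosed [422.6 138.2]
piv [398.2  97.3]
seat [422.5 160.4]
(array([466.1, 274.7,  25.7]), array([9.6000e-03, 3.9000e-03, 2.5709e+01]), np.float64(0.72)) (array([424.5, 271.6,  25.5]), array([5.77000e-02, 2.50000e-03, 2.55462e+01]), np.float64(0.64))
292 50
```

View pics/w8.png

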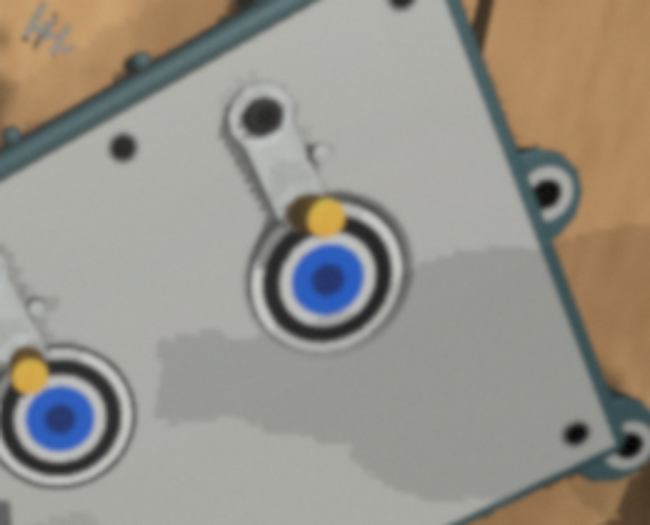

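The keeper lies over the bearing's edge and against its stop post. Its pin is at (422,137) px, against a predicted closed position of (422.6,138.2), and it is parallel to the neighbouring keeper. The bearing is level and flush.

```bash
python3 -c "
from plant import env
print(env.finish_job())"
```

```text
the job is handed in; nothing more can be done
None
```

The bearing was pushed home and measures level and flush in the empty seat, its keeper is closed against its stop, and the job was handed in at about 16 s; no verdict was returned.

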